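# Restock the polish rack lane down to its release stop

### The arm

A 6-joint arm with a two-finger parallel gripper is mounted at the origin on the work surface. World frame = base frame: x ahead of the robot, y to its left, z up, the work surface at z = 0. Lengths are in m, angles in rad, forces in N, time in s.
With the tool pointing down it reaches from about 0.375 to 0.9 m from the base axis. Payload 3.1 kg.
Tool frame: the origin (TCP) lies midway between the tips of the shut fingers; the grasp point (between the pads) lies 19 mm behind it; z points along the fingers, y is the line along which they close (so a half turn about z gives the same grasp; the last joint's range is limited). The gripper opens to 87 mm and grips with 3 to 60 N. Pads are 19 mm wide; open, the fingers measure 117 mm over their backs; the gripper's body (75 mm by 190 mm) begins 51 mm behind the grasp point.
Start: joints at [1.157, 0.527, 1.433, -0, 1.181, -0.178], TCP at [0.146, 0.608, 0.223] pointing down, gripper open.
Joint ranges: [-3.08, 3.08], [-0.75, 2.2], [0.22, 2.44], [-1.43, 4.57], [0, 2.65], [-2.85, 2.85]. Speed limits (rad/s): [2.79, 2.79, 3.14, 3.14, 3.14, 3.14].

### API

Orientations are given as a unit quaternion [x, y, z, w].
In Python, from rig import status, imaging, order gives the robot as it stands.
- The arm moves only by the tool arm_command, never from a script. Its argument "deltas" is one flat list of numbers, 5 for each row, row after row: the opening, from -1 (shut) to 1 (fully open), so that 0 is half open, then the shift along the tool's x, y, z in m, then the turn about the tool's z in rad. In form: [gripper, tx, ty, tz, roll, gripper, tx, ty, tz, roll, ...]. A call has 1 to 12 rows; each row shifts and turns the commanded pose from where the row before left it, along the tool's axes as they then stand; what a row does not reach is not made up. A row lasts 1/8 s, in which the tool goes at most 62.5 mm and 10.7 degrees, less where a joint would pass 70% of its speed; a pose out of reach is approached as far as the arm can. A call with a gripper value outside its range is refused whole. The fingers move at their own pace and stop on an object; "newtons" is the grip in N (left out, the last holds). Time passes only in rows, so rows that do not move let the fingers close. It gives the time, the measured TCP pose, the force, the opening and the grip force at its end, in the units of the state.
- status.get_obs(): the state, without advancing time (a new reading comes with each control period).
- imaging.camera(name): name is "side" or "top"; returns (picture, depth): 384x512x3 uint8, red, green, blue; 384x512 float32, m along the optical axis (not along the pixel's ray), 0 where there is no reading.
- imaging.camera_params(name): a dict with "intrinsics" (3x3 intrinsics, pixels), "k1" (the pictures are not rectified: a ray, as slopes to the right and down, at radius r is drawn at 1 + k1 r^2 times it, then the intrinsics apply), "camera_from_world" (4x4, takes a point from world to camera coordinates). Camera axes: x right, y up, looking along -z (the intrinsics and any distortion apply to the point x, -y, -z); pixel columns grow to the right and rows downward; lengths in m; the calibration is good to about 2 mm. A picture is of the moment at which its call begins. camera_params takes no time and is no camera call.
- order.hand_in(): hands the job in; it is judged then, once.
The state is a dict: "time": time; "q": joint angles; "joint_velocities": joint speeds; "joint_torque": joint torques, N m; "position": TCP position; "tool_rot": TCP orientation; "ft_force": force on the tool from outside, world axes, zero at the start; "moment": the same for the moment, N m; "grip_width": finger opening in m; "grip_force": force on a finger pad.
Only numpy, scipy, OpenCV 4.12 (cv2) and the standard library are available. Lean on these libraries where they do the work, as an engineer would, in place of code of your own. Each camera call takes 0.05 s, during which the arm holds its last target. There are 200 camera calls.

### The job

Restock the shoe-polish rack: without lifting it, slide the tan tin across the loading shelf to the empty lane and push it all the way down that lane until it rests against the stop gate at the bottom. Bring it up against the gate gently, neither ramming it nor letting the gate down, and leave the black tins and the other things on the counter where they are.

Things in the scene. Friction and masses are not known exactly. Their poses are not given: they have to be found in the camera images.
- rack: Counter-top rack for polish tins, fixed, grey with dark red sides, 500 x 218 mm. Origin: centre of its footprint, on the counter; x points from the loading end to the dispensing end, z up. Two lanes side by side, centre lines at y = +53 and -53 mm (which one is empty varies), slope down from x = -120 to 128 mm; a tray 30 mm high lies beyond.
- shelf (a point): Middle of the top of the rack's level loading shelf: 130 mm long (along the rack's x), 218 mm wide, 116 mm above the counter, open at the back and sides. Guides 20 mm high stand on it at the outer sides of the lane mouths, flaring outwards over the last 45 mm before the lanes; a 6 mm nose pin, 20 mm high, stands between the mouths.
- lane_empty: The empty lane: a fixed aluminium channel, 255 mm long, 98 mm clear width, walls 20 mm high and 3 mm thick. Origin: middle of its floor at the stop gate's inner face; x points down the lane (0.24 rad below level), y across, z square off the floor. A tin against the stop has its origin at x = -45 mm, y = z = 0. Tins do not slide by themselves (friction about 0.6).
- mouth_empty (a point): Middle of the upper end of the empty lane's floor, where it meets the loading shelf, 255 mm up the lane from the stop; the shelf is 1 to 2 mm higher.
- gate_empty (a joint): Stop gate (rocking escapement) of the empty lane: a steel blade, 56 mm wide, standing 20 mm above the lane floor, with a red release paddle just outside it, 16 mm below floor level. 0 rad = gate up; pressing the paddle down drops it, to 0.45 rad (open). A spring holds it up; it stands firm, without giving, when a tin is pushed against it, so the push is felt as a rising force.
- tan_tin: Closed flat polish tin with a tan lid, 90 mm diameter, 28 mm high, about 160 g, too wide to grip across. Origin: centre of its underside, z up through the lid. It starts on the loading shelf, behind the lane that holds the black tins.
- black_tin_1: Same tin with a black lid, standing against the stop of the other lane. Origin: centre of its underside. Leave it.
- black_tin_2: Second black tin, just above the first in the same lane. Origin: centre of its underside. Leave it.
- brush: Wooden shoe brush with dark bristles, 175 x 52 x 50 mm, lying on the counter, bristles down, to the left of the rack's loading end. Origin: centre of its underside, x along it. Leave it.
- hammer: Cobbler's hammer, 260 mm long, lying on the counter to the right of the rack, x along the handle. Leave it.
- dressing: Brown bottle of leather dressing with a cream label, 56 mm diameter, 150 mm high, upright on the counter to the left of the rack. Origin: centre of its underside. Leave it.
- shoe: Brown leather shoe, 270 mm long, 90 mm wide, 105 mm high, standing on the counter to the right of the rack, x from heel to toe. Leave it.
Not all that is in view belongs to the job. Of the things shaped like the tan_tin, the tan one is meant.

How it is judged:
At the end, for the whole second after the job is handed in: The tan tin lies flat on the floor of the empty lane, at rest, touching the stop gate or within 4 mm of it (measured down the lane), within 10 mm of the middle of the lane; the gate is up (under 0.06 rad) (x of tan_tin in the frame of lane_empty between -0.0495 and -0.041 m and y of tan_tin in the frame of lane_empty between -0.01 and 0.01 m and z of tan_tin in the frame of lane_empty between -0.004 and 0.004 m and angle between the z axis of tan_tin and the z axis of lane_empty, either way round below 0.07 rad and value of joint gate_empty below 0.06 rad and linear speed of tan_tin below 0.01 m/s).
It fails at once if the tan tin is lifted (its underside more than 150 mm above the counter) (height (world z) of tan_tin above 0.15 m).
It fails at once if the stop gate of the empty lane is let down (over 0.25 rad) (value of joint gate_empty above 0.25 rad).
It fails at once if the tan tin is rammed or pushed with over 40 N (contact force between the fingers and tan_tin above 40 N).
It fails at once if a black tin is moved by more than 15 mm (distance of any of black_tin_1, black_tin_2 from where it was at the start of the episode above 0.015 m).
It fails at once if the brush, hammer, bottle or shoe is moved by more than 30 mm (distance of any of brush, hammer, dressing, shoe from where it was at the start of the episode above 0.03 m).
It also fails if it takes over 48 s, if anything falls off the work surface, if the arm or the gripper's body presses on something with over 40 N, if the wrist force passes 120 N, or if a joint passes its speed limit or range.

## Working session

There is one attempt and no reset: what is moved stays moved. The work goes in short steps, Python scripts to look and compute and a tool call to move; the robot and the scene stay as the last step left them, time stands still between calls to the robot, and variables do not carry over. Pictures are saved under pics/ and viewed, at most 10 in all, crops included, and the job is handed in when it is done.

Besides the shell and the picture viewer there is one more tool, called after ">>>" as a command line: name --argument value ..., lists and objects as JSON in quotes. arm_command: Moves the arm, as the interface text tells. Its arguments: {"type":"object","properties":{"deltas":{"type":"array"},"newtons":{"type":"number"}},"required":["deltas"]}

```bash
mkdir -p pics; cat > h.py <<'E'
import numpy as np, cv2
from rig import status, imaging, order
def ray(cam,u,v):
    p=imaging.camera_params(cam);K=np.array(p["intrinsics"]);T=np.array(p["camera_from_world"])
    d=np.array([(u-K[0,2])/K[0,0],(v-K[1,2])/K[1,1]]);s=d.copy()
    for _ in range(20): s=d/(1+p["k1"]*(s@s))
    R=T[:3,:3];o=-R.T@T[:3,3]
    return o,R.T@np.array([s[0],-s[1],-1.])
def onz(cam,u,v,z):
    o,d=ray(cam,u,v);return o+d*(z-o[2])/d[2]
def dep(cam,D,u,v):
    o,d=ray(cam,u,v);return o+d*D[int(round(v)),int(round(u))]
def snap(cam,name):
    I,D=imaging.camera(cam);cv2.imwrite(f"pics/{name}.png",I[:,:,::-1]);np.savez(f"pics/{name}.npz",I=I,D=D);return I,D
E
python3 - <<'E'
from h import *
for c in("top","side"): snap(c,c+"0")
print(status.get_obs())
E
```

```text
{'time': 0.1, 'q': array([ 1.15649734e+00,  5.28374612e-01,  1.43377222e+00, -2.39984606e-07,
        1.18140645e+00, -1.78520150e-01]), 'joint_velocities': array([ 0.00184679, -0.00283775, -0.00256745, -0.00096892, -0.00013846,
        0.00089492]), 'joint_torque': array([ 1.52317502e-04, -4.40988672e+01, -1.77150714e+01,  6.35200460e-02,
        5.33393794e-02, -4.58436489e-05]), 'position': array([0.14571374, 0.60709755, 0.22166925]), 'tool_rot': array([ 1.17616439e-01,  9.93058615e-01, -9.37598478e-04, -2.86232742e-04]), 'ft_force': array([-0.48382861,  0.6955601 ,  0.21876193]), 'moment': array([ 0.02539677, -0.00558072,  0.01595138]), 'grip_force': 0.0, 'grip_width': 0.08709945431533847}
```

View pics/top0.png

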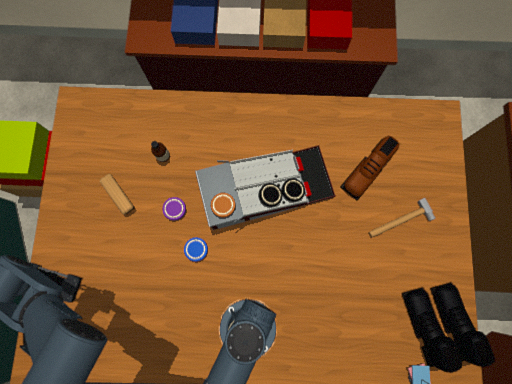

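View pics/side0.png

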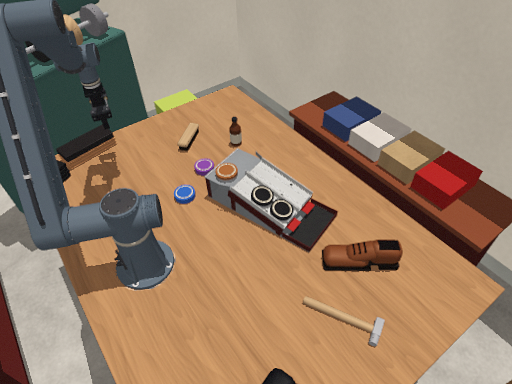

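The top view has the tan tin at (223,205), black tins at (270,195) and (293,189), and the empty lane above them (about (235,188) to (297,163)). Robot +y is image left. The side view agrees.

```bash
cat > meas.py <<'E'
from h import *
def cloud(cam,D):
    p=imaging.camera_params(cam);K=np.array(p["intrinsics"]);T=np.array(p["camera_from_world"])
    v,u=np.mgrid[0:384,0:512];d=np.stack([(u-K[0,2])/K[0,0],(v-K[1,2])/K[1,1]],-1);s=d.copy()
    for _ in range(20): s=d/(1+p["k1"]*(s**2).sum(-1,keepdims=True))
    c=np.concatenate([s[...,:1],-s[...,1:],-np.ones(D.shape+(1,))],-1)*D[...,None]
    return (c-T[:3,3])@T[:3,:3]
def tan(cam,I):
    h=cv2.cvtColor(I,cv2.COLOR_RGB2HSV);w=np.zeros(h.shape[:2],np.uint8)
    if cam=="top": w[185:225,205:250]=1; w[130:185,195:310]=1
    else: w[150:240,205:320]=1
    m=cv2.inRange(h,(5,90,120),(22,255,255))*w
    cs,_=cv2.findContours(m,cv2.RETR_EXTERNAL,cv2.CHAIN_APPROX_NONE)
    c=max(cs,key=cv2.contourArea);return cv2.fitEllipse(cv2.convexHull(c)) 
E
python3 - <<'E'
from meas import *
for cam in("top","side"):
    z=np.load(f"pics/{cam}0.npz");I,D=z["I"],z["D"];P=cloud(cam,D)
    e=tan(cam,I);print(cam,"tan",e,onz(cam,*e[0],.144))
    g=(P[...,2]>.015)&(P[...,2]<.2)&(D>0)
    m=g.astype(np.uint8);n,L=cv2.connectedComponents(m)
    l=L[int(e[0][1]),int(e[0][0])];q=P[L==l];print(len(q),cv2.minAreaRect(q[:,:2].astype(np.float32)),q[:,2].max())
    print("tan depth z",P[int(e[0][1]),int(e[0][0])])
    # shelf plane
    s=q[(abs(q[:,2]-.116)<.005)];print("shelf",len(s),s[:,2].mean())
    h=cv2.cvtColor(I,cv2.COLOR_RGB2HSV)
    red=cv2.inRange(h,(0,180,170),(4,255,255))&(L==l).astype(np.uint8)*255
    n,LL,st,ce=cv2.connectedComponentsWithStats(red)
    for i in range(1,n):
        if st[i,4]>5: print("red",ce[i],st[i,4],P[LL==i].mean(0))
I=cv2.imread("pics/top0.png")[130:250,180:345];J=cv2.imread("pics/side0.png")[140:250,195:345]
a=cv2.resize(I,(792,576),interpolation=2);cv2.imwrite("pics/c1.png",a)
E
```

```text
top tan ((-112.7550048828125, 181.20733642578125), (55.45701217651367, 890.21923828125), 84.19464111328125) [0.47162812 1.33060171 0.144     ]
181773 ((0.6491608619689941, 0.05708909034729004), (2.110576629638672, 3.2887868881225586), 0.42344462871551514) 1.5670722886732762
tan depth z [ 0.58697589 -0.58674935  0.00182176]
shelf 0 nan
red [329.5  35. ] 6 [ 1.31785632 -0.32514974 -0.12113775]
side tan ((275.46148681640625, 144.0240020751953), (53.01124954223633, 170.1385498046875), 130.7386474609375) [0.69147362 0.11376745 0.144     ]
171018 ((0.4682009220123291, 0.4198068380355835), (3.070763111114502, 2.4710373878479004), 89.75851440429688) 1.164890068762696
tan depth z [ 0.80268229  0.25556533 -0.00228979]
shelf 0 nan
red [441.07918263 177.89782886] 783 [ 1.37370197 -0.33187992 -0.11567382]<stdin>:10: RuntimeWarning: Mean of empty slice.
  ret = ret.dtype.type(ret / rcount)
```

View pics/c1.png

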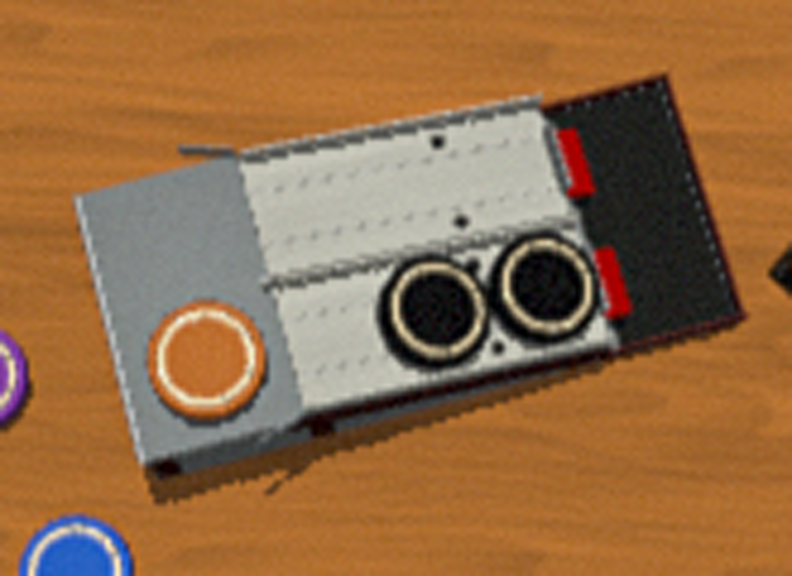

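The crop (4.8x, offset 180,130) shows the tan tin at (207,362), black tins at (545,285) and (434,312), shelf back corners at (77,197) and (146,463), and red paddles at (577,162) and (613,283). The wood shares the tan hue, which broke my mask, so I'll seed from the depth component instead.

```bash
python3 - <<'E'
from meas import *
np.set_printoptions(precision=4,suppress=True)
seeds={"top":(215,185),"side":(240,158)}
for cam in("top","side"):
    z=np.load(f"pics/{cam}0.npz");I,D=z["I"],z["D"];P=cloud(cam,D)
    g=(P[...,2]>.02)&(P[...,2]<.2)&(D>0)
    n,L=cv2.connectedComponents(g.astype(np.uint8),connectivity=4);s=seeds[cam]
    R=L==L[s[1],s[0]];q=P[R];print(cam,P[s[1],s[0]],len(q),cv2.minAreaRect(q[:,:2].astype(np.float32)))
    h=cv2.cvtColor(I,cv2.COLOR_RGB2HSV)
    for nm,lo,hi,a in(("tan",(5,120,120),(22,255,255),60),("red",(0,200,150),(3,255,255),5)):
        m=cv2.inRange(h,lo,hi)&R.astype(np.uint8)*255
        k,LL,st,ce=cv2.connectedComponentsWithStats(m)
        for i in range(1,k):
            if st[i,4]>a: print(nm,ce[i],st[i,4],P[LL==i].mean(0), onz(cam,*ce[i],.144)[:2])
def C(x,y,z): return onz("top",(x+.5)/4.8-.5+180,(y+.5)/4.8-.5+130,z)
for n,a in dict(BL=(77,197,.116),BR=(146,463,.116),tan=(207,362,.144),ML=(242,157,.116),MR=(305,415,.116),b1=(545,285,.09),b2=(434,312,.11),traytopL=(667,76,.03),traytopR=(743,316,.03)).items(): print(n,C(*a))
E
```

```text
top [0.5126 0.1414 0.1191] 6042 ((0.5329248905181885, -0.04611128568649292), (0.24292847514152527, 0.49716195464134216), 15.944039344787598)
tan [222.5303 204.4773] 132 [0.4362 0.1068 0.1423] [0.4358 0.1066]
tan [222.3836 204.1324] 219 [0.4372 0.1073 0.1432] [0.437  0.1072]
red [299.3636 163.1136] 44 [ 0.6359 -0.179   0.0333] [ 0.6028 -0.1681]
red [307.0833 188.    ] 48 [ 0.5354 -0.2111  0.0333] [ 0.5095 -0.1978]
side [0.5413 0.1667 0.1081] 5016 ((0.5354458689689636, -0.05001309514045715), (0.2465975433588028, 0.502998411655426), 17.641315460205078)
tan [225.9737 169.4386] 114 [0.4364 0.1096 0.1432] [0.4359 0.1087]
red [307.5    203.1667] 6 [ 0.6445 -0.1573  0.037 ] [ 0.5743 -0.2244]
red [308.8333 210.3333] 6 [ 0.627  -0.1858  0.0315] [ 0.5551 -0.2532]
BL [0.5657 0.218  0.116 ]
BR [0.3592 0.1499 0.116 ]
tan [0.4338 0.1058 0.144 ]
ML [0.6036 0.0907 0.116 ]
MR [0.4009 0.0312 0.116 ]
b1 [ 0.5162 -0.1517  0.09  ]
b2 [ 0.4866 -0.0646  0.11  ]
traytopL [ 0.7142 -0.2554  0.03  ]
traytopR [ 0.5107 -0.3187  0.03  ]
```

>>> arm_command --deltas '[-0.45,0,0,0,-0.1415,-0.45,0,0,0,-0.1415,-0.45,-0.0203,-0.0513,0,0,-0.45,-0.0203,-0.0513,0,0,-0.45,-0.0203,-0.0513,0,0,-0.45,-0.0203,-0.0513,0,0,-0.45,-0.0203,-0.0513,0,0,-0.45,-0.0203,-0.0513,0,0,-0.45,-0.0203,-0.0513,0,0,-0.45,-0.0203,-0.0513,0,0,-0.45,-0.0203,-0.0513,0,0,-0.45,-0.0203,-0.0513,0,0]'

```text
time: 1.6
position: [0.3734, 0.1032, 0.2226]
tool_rot: [-0.024, 1.0, 0.0, 0.0]
ft_force: [1.3, 0.9, -0.2]
grip_width: 0.024
grip_force: 0.0
```

```bash
cat >> h.py <<'E'
C0=np.array([.5375,-.0515]);A=np.deg2rad(-72.3);EX=np.array([np.cos(A),np.sin(A)]);EY=np.array([-EX[1],EX[0]])
def rk(p): d=np.asarray(p)[:2]-C0;return np.round([d@EX,d@EY],4)
def w(x,y): return C0+x*EX+y*EY
def st():
    s=status.get_obs();q=s["tool_rot"];a=np.arctan2(2*(q[0]*q[1]+q[2]*q[3]),q[0]**2-q[1]**2-q[2]**2+q[3]**2)
    print("t",round(s["time"],2),"p",s["position"].round(4),"rk",rk(s["position"]),"yaw",round(np.degrees(a),1),"F",s["ft_force"].round(1),"w",round(s["grip_width"],4));return s["position"],a
def go(xy,z):
    p,a=st();d=np.asarray(xy)-p[:2]
    print("tx,ty,tz",np.round([d@[np.cos(a),np.sin(a)],d@[np.sin(a),-np.cos(a)],p[2]-z],4))
E
python3 -c "
from h import *
go((.373,.1045),.125)"
```

```text
t 1.6 p [0.3734 0.1032 0.2226] rk [-0.1972 -0.1093] yaw -177.3 F [ 1.3  0.9 -0.2] w 0.024
tx,ty,tz [0.0003 0.0014 0.0976]
```

>>> arm_command --deltas '[-0.45,0,0.001,0.05,0,-0.45,0,0,0.04,0,-0.45,0,0,0.0075,0,-0.45,-0.005,0,0,0,-0.45,-0.005,0,0,0,-0.45,-0.0097,0.0026,0,0,-0.45,-0.0097,0.0026,0,0,-0.45,-0.0097,0.0026,0,0]'

```text
time: 2.6
position: [0.412, 0.1158, 0.1254]
tool_rot: [-0.024, 1.0, -0.0, -0.0]
ft_force: [-4.1, -1.0, 2.4]
grip_width: 0.0241
grip_force: 1.6
```

```bash
python3 -c "
from h import *
st();snap('top','top1')
I,D=snap('side','side1')
cv2.imwrite('pics/c2.png',cv2.resize(I[130:250,190:350,::-1],(800,600),interpolation=2))"
```

```text
t 2.6 p [0.412  0.1158 0.1254] rk [-0.1975 -0.0687] yaw -177.3 F [-4.1 -1.   2.4] w 0.0241
```

View pics/c2.png

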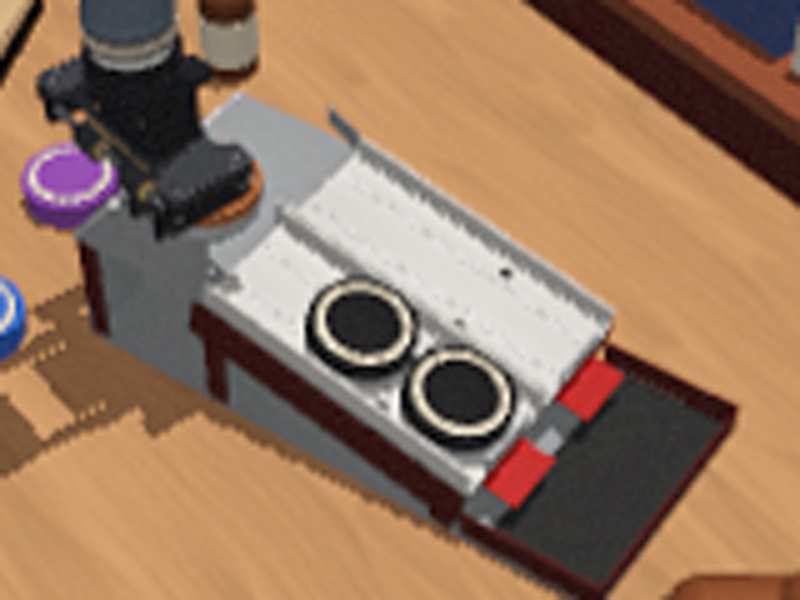

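The side view shows the tin nestled in the half-open fingers at about (225,190) in the crop and moving with them; nothing else is touched. I'll continue the lateral push, then back off.

>>> arm_command --deltas '[-0.45,-0.0097,0.0026,0,0,-0.45,-0.0097,0.0026,0,0,-0.45,-0.0097,0.0026,0,0,-0.45,-0.0097,0.0026,0,0,-0.45,-0.0097,0.0026,0,0,-0.45,-0.0097,0.0026,0,0,-0.45,-0.0097,0.0026,0,0,-0.45,0,0,0,0,-0.45,0.02,0,0,0,-0.45,0.01,0,-0.06,0]'

```text
time: 3.95
position: [0.445, 0.1351, 0.1819]
tool_rot: [-0.023, 1.0, -0.0, -0.006]
ft_force: [1.1, 0.5, 0.7]
grip_width: 0.024
grip_force: 0.0
```

```bash
python3 - <<'E'
from meas import *
p,a=st()
for cam in("side","top"):
    I,D=snap(cam,cam+"2");P=cloud(cam,D);h=cv2.cvtColor(I,cv2.COLOR_RGB2HSV)
    m=cv2.inRange(h,(5,120,120),(22,255,255))&((P[...,2]>.135)&(P[...,2]<.15)).astype(np.uint8)*255
    k,LL,s,ce=cv2.connectedComponentsWithStats(m)
    for i in range(1,k):
        if s[i,4]>25:
            q=onz(cam,*ce[i],.144);print(cam,ce[i],s[i,4],q,rk(q))
I=cv2.imread("pics/side2.png");cv2.imwrite('pics/c3.png',cv2.resize(I[130:250,190:350],(800,600),interpolation=2))
E
```

```text
t 3.95 p [0.445  0.1351 0.1819] rk [-0.2059 -0.0314] yaw -177.3 F [1.1 0.5 0.7] w 0.024
side [242.84313725 159.92156863] 51 [0.52217729 0.11466171 0.144     ] [-0.163   0.0359]
side [242.     156.0125] 80 [0.53330257 0.13688006 0.144     ] [-0.1807  0.0533]
```

View pics/c3.png

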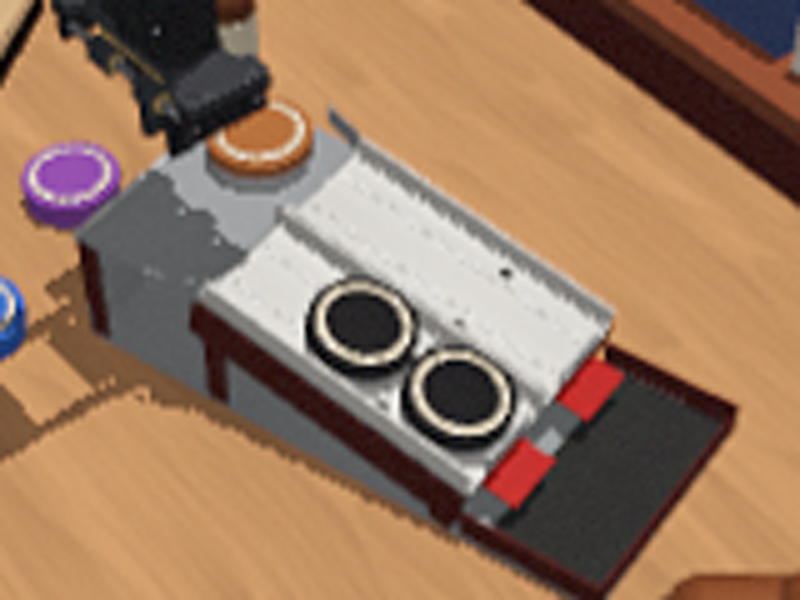

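The side view shows the tin at crop (262,130), rack coordinates about (-181,+53) mm, in front of the empty lane. Next I turn the tool to push down the lane.

>>> arm_command --deltas '[-0.45,0,0,-0.03,0.187,-0.45,0,0,0,0.187,-0.45,0,0,0,0.187,-0.45,0,0,0,0.187,-0.08,0,0,0,0.187,-0.08,0,0,0,0.187,-0.08,0,0,0,0.187,-0.08,0,0,0,0]'

```text
time: 5.05
position: [0.4489, 0.1354, 0.2149]
tool_rot: [0.589, 0.808, 0.0, 0.0]
ft_force: [-0.4, 0.3, 0.0]
grip_width: 0.0399
grip_force: 0.0
```

```bash
python3 -c "
from h import *
go(w(-.245,.053),.126)"
```

```text
t 5.05 p [0.4489 0.1354 0.2149] rk [-0.205  -0.0275] yaw 107.8 F [-0.4  0.3  0. ] w 0.0399
tx,ty,tz [0.0398 0.0806 0.0889]
```

>>> arm_command --deltas '[-0.08,0.02,0.04,0,0,-0.08,0.02,0.0406,0,0,-0.08,0,0,0.045,0,-0.08,0,0,0.038,0,-0.08,-0.006,0,0,0,-0.08,-0.006,0,0,0,-0.08,-0.01,0,0,0,-0.08,-0.01,0,0,0,-0.08,-0.01,0,0,0,-0.08,-0.01,0,0,0]'

```text
time: 6.3
position: [0.5295, 0.1484, 0.1329]
tool_rot: [0.59, 0.807, 0.001, 0.0]
ft_force: [-0.9, 3.8, 3.6]
grip_width: 0.0399
grip_force: 2.4
```

```bash
python3 -c "
from h import *
st()
I,D=snap('side','side3')
cv2.imwrite('pics/c4.png',cv2.resize(I[130:250,190:350,::-1],(800,600),interpolation=2))
go(w(-.13,.053),.131)"
```

```text
t 6.3 p [0.5295 0.1484 0.1329] rk [-0.1928  0.0532] yaw 107.7 F [-0.9  3.8  3.6] w 0.0399
t 6.35 p [0.53   0.147  0.1327] rk [-0.1914  0.0533] yaw 107.7 F [-0.   0.7  1.9] w 0.0398
tx,ty,tz [-0.0614 -0.0002  0.0017]
```

View pics/c4.png

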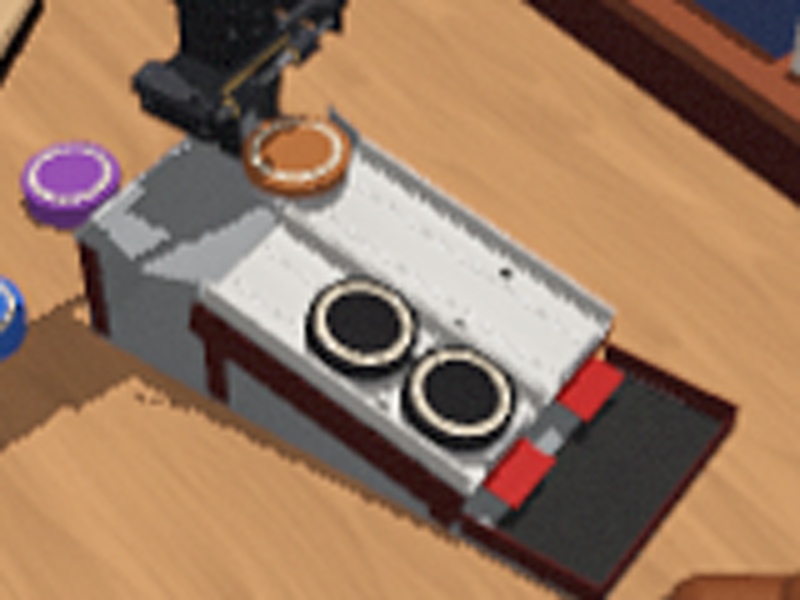

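The tin (crop (297,158)) is entering the empty lane's mouth, centred between the guides. I continue over the edge and onto the slope.

>>> arm_command --deltas '[-0.08,-0.01,0,0,0,-0.08,-0.01,0,0,0,-0.08,-0.01,0,0,0,-0.08,-0.01,0,0,0,-0.08,-0.01,0,0,0,-0.08,-0.01,0,0.003,0,-0.08,-0.01,0,0.003,0,-0.08,-0.01,0,0.0025,0,-0.08,-0.01,0,0.0025,0]'

```text
time: 7.48
position: [0.5564, 0.062, 0.1207]
tool_rot: [0.59, 0.807, -0.0, -0.0]
ft_force: [-0.4, 0.8, 0.3]
grip_width: 0.0402
grip_force: 0.6
```

```bash
python3 -c "
from h import *
st()
I,D=snap('side','side4')
cv2.imwrite('pics/c5.png',cv2.resize(I[130:250,190:350,::-1],(800,600),interpolation=2))"
```

```text
t 7.47 p [0.5564 0.062  0.1207] rk [-0.1024  0.0525] yaw 107.7 F [-0.4  0.8  0.3] w 0.0402
```

View pics/c5.png

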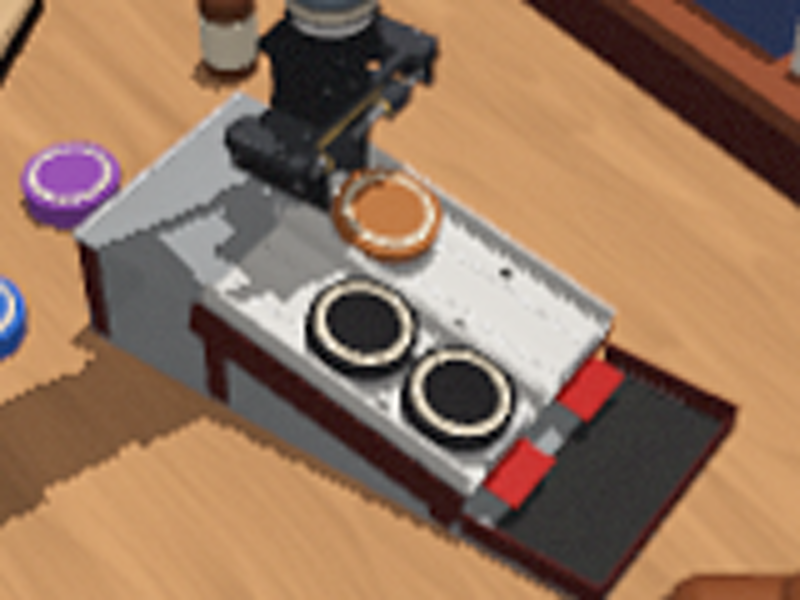

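The tin (crop (387,213)) lies flat in the lane with the fingers behind it. I push on down the slope, stopping short of the gate.

>>> arm_command --deltas '[-0.08,-0.01,0,0.00245,0,-0.08,-0.01,0,0.00245,0,-0.08,-0.01,0,0.00245,0,-0.08,-0.01,0,0.00245,0,-0.08,-0.01,0,0.00245,0,-0.08,-0.01,0,0.00245,0,-0.08,-0.01,0,0.00245,0,-0.08,-0.01,0,0.00245,0,-0.08,-0.01,0,0.00245,0,-0.08,-0.01,0,0.00245,0,-0.08,-0.01,0,0.00245,0]'

```text
time: 8.9
position: [0.59, -0.0426, 0.0939]
tool_rot: [0.59, 0.807, -0.0, -0.0]
ft_force: [-0.5, 0.8, 0.5]
grip_width: 0.0403
grip_force: 0.3
```

>>> arm_command --deltas '[-0.08,-0.005,0,0.0012,0,-0.08,-0.005,0,0.0012,0,-0.08,0,0,0,0]'

```text
time: 9.28
position: [0.5931, -0.0519, 0.0917]
tool_rot: [0.59, 0.807, -0.0, 0.0]
ft_force: [-0.5, -0.2, -0.1]
grip_width: 0.0397
grip_force: 0.0
```

```bash
python3 -c "
from h import *
st()
I,D=snap('side','side5');snap('top','top5')
cv2.imwrite('pics/c6.png',cv2.resize(I[130:250,190:350,::-1],(800,600),interpolation=2))"
```

```text
t 9.28 p [ 0.5931 -0.0519  0.0917] rk [0.0173 0.0528] yaw 107.7 F [-0.5 -0.2 -0.1] w 0.0397
```

View pics/c6.png

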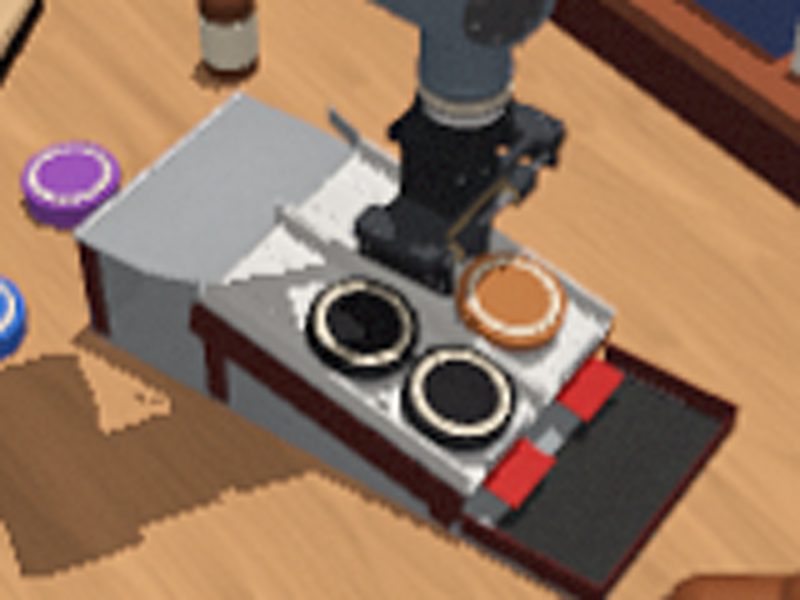

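The tin (crop (512,298)) is in line with the lane and about 15–18 mm short of its resting place. Now slow steps, watching the force.

>>> arm_command --deltas '[-0.08,-0.002,0,0.0005,0,-0.08,-0.002,0,0.0005,0,-0.08,-0.002,0,0.0005,0,-0.08,-0.002,0,0.0005,0,-0.08,-0.002,0,0.0005,0,-0.08,-0.002,0,0.0005,0]'

```text
time: 10.12
position: [0.5966, -0.0631, 0.0887]
tool_rot: [0.59, 0.807, 0.0, -0.0]
ft_force: [-0.4, 0.7, 0.6]
grip_width: 0.0398
grip_force: 0.5
```

>>> arm_command --deltas '[-0.08,-0.001,0,0.00025,0,-0.08,-0.001,0,0.00025,0]'

```text
time: 10.38
position: [0.5972, -0.0649, 0.0882]
tool_rot: [0.59, 0.807, 0.0, 0.0]
ft_force: [-0.2, 1.2, 1.2]
grip_width: 0.0403
grip_force: 0.5
```

>>> arm_command --deltas '[-0.08,-0.001,0,0.00025,0]'

```text
time: 10.5
position: [0.5975, -0.0658, 0.088]
tool_rot: [0.59, 0.808, 0.0, -0.0]
ft_force: [0.7, 1.2, 1.0]
grip_width: 0.0403
grip_force: 0.5
```

Still only the sliding force, so no gate contact yet; single careful steps.

>>> arm_command --deltas '[-0.08,-0.001,0,0.00025,0,-0.08,-0.001,0,0.00025,0]'

```text
time: 10.75
position: [0.5981, -0.0678, 0.0874]
tool_rot: [0.59, 0.808, -0.0, -0.0]
ft_force: [-0.5, 1.0, 0.8]
grip_width: 0.0399
grip_force: 0.5
```

>>> arm_command --deltas '[-0.08,-0.001,0,0.00025,0]'

```text
time: 10.88
position: [0.5984, -0.0687, 0.0872]
tool_rot: [0.59, 0.808, -0.0, -0.0]
ft_force: [-0.6, 1.2, 1.6]
grip_width: 0.0403
grip_force: 0.6
```

```bash
python3 -c "
from h import *
st()"
```

```text
t 10.88 p [ 0.5984 -0.0687  0.0872] rk [0.0349 0.0528] yaw 107.7 F [-0.6  1.2  1.6] w 0.0403
```

>>> arm_command --deltas '[-0.08,-0.001,0,0.00025,0]'

```text
time: 11.0
position: [0.5987, -0.0697, 0.087]
tool_rot: [0.59, 0.807, 0.0, 0.0]
ft_force: [-0.1, 0.5, 1.2]
grip_width: 0.0402
grip_force: 0.6
```

>>> arm_command --deltas '[-0.08,-0.001,0,0.00025,0]'

```text
time: 11.12
position: [0.599, -0.0707, 0.0867]
tool_rot: [0.59, 0.807, -0.0, 0.0]
ft_force: [0.2, 0.9, 0.9]
grip_width: 0.0399
grip_force: 0.6
```

>>> arm_command --deltas '[-0.08,-0.001,0,0.00025,0]'

```text
time: 11.25
position: [0.5993, -0.0716, 0.0864]
tool_rot: [0.59, 0.808, -0.0, 0.0]
ft_force: [-0.3, 1.1, 0.2]
grip_width: 0.0403
grip_force: 0.6
```

>>> arm_command --deltas '[-0.08,-0.001,0,0.00025,0]'

```text
time: 11.38
position: [0.5996, -0.0725, 0.0862]
tool_rot: [0.59, 0.808, -0.0, -0.0]
ft_force: [-0.2, 0.7, 1.2]
grip_width: 0.0399
grip_force: 0.6
```

>>> arm_command --deltas '[-0.08,-0.001,0,0.00025,0]'

```text
time: 11.5
position: [0.5996, -0.0731, 0.086]
tool_rot: [0.59, 0.807, 0.0, -0.001]
ft_force: [-0.9, 3.3, 2.2]
grip_width: 0.0399
grip_force: 1.8
```

```bash
python3 -c "
from h import *
st()
I,D=snap('side','side6');T,_=snap('top','top6')
a=cv2.resize(I[180:235,270:330],(480,440),interpolation=2);b=cv2.resize(T[145:200,260:300],(320,440),interpolation=2)
cv2.imwrite('pics/c7.png',np.hstack([a,b])[:,:,::-1])"
```

```text
t 11.5 p [ 0.5996 -0.0731  0.086 ] rk [0.0394 0.0526] yaw 107.7 F [-0.9  3.3  2.2] w 0.0399
```

View pics/c7.png

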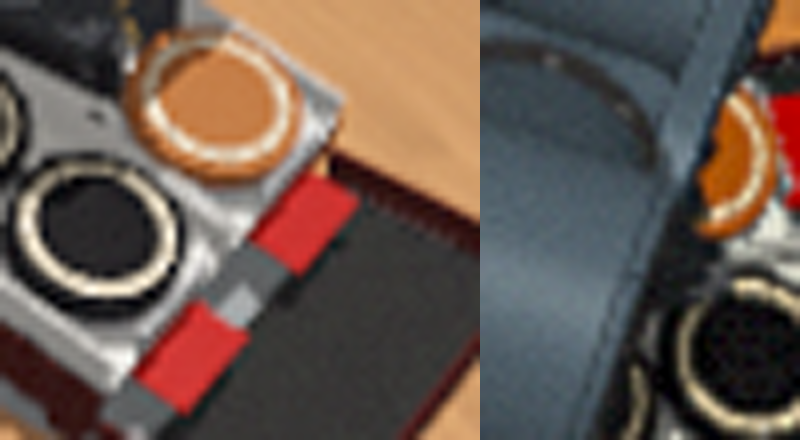

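The tin (left half, (213,108)) is level with black tin 1 relative to its paddle, and the force has begun to rise. One small step confirms it, then I back off.

>>> arm_command --deltas '[-0.08,-0.0007,0,0.0002,0]'

```text
time: 11.72
position: [0.5996, -0.0733, 0.0859]
tool_rot: [0.59, 0.807, 0.0, -0.001]
ft_force: [-1.5, 5.3, 4.6]
grip_width: 0.0401
grip_force: 2.8
```

>>> arm_command --deltas '[-0.08,0,0,0,0,-0.08,0.005,0,-0.001,0,-0.08,0.015,0,-0.005,0,-0.08,0.01,0,-0.04,0,-0.08,0,0,-0.05,0,-0.08,0.05,0,-0.02,0,-0.08,0.05,0,0,0,-0.08,0.05,0,0,0,-0.08,0.05,0,0,0,-0.08,0,0,0,0]'

```text
time: 12.98
position: [0.5281, 0.1482, 0.2019]
tool_rot: [0.588, 0.809, -0.0, -0.0]
ft_force: [-0.1, 0.3, -0.4]
grip_width: 0.04
grip_force: 0.0
```

```bash
python3 - <<'E'
from meas import *
st()
I,D=snap('side','side7');T,DT=snap('top','top7')
for cam,J,Dd in(("side",I,D),("top",T,DT)):
    P=cloud(cam,Dd);h=cv2.cvtColor(J,cv2.COLOR_RGB2HSV)
    m=cv2.inRange(h,(5,120,120),(22,255,255))&((P[...,2]>.075)&(P[...,2]<.115)).astype(np.uint8)*255
    m[:,:265]=0; m[:,320:]=0
    k,LL,s,ce=cv2.connectedComponentsWithStats(m)
    for i in range(1,k):
        if s[i,4]>25: q=onz(cam,*ce[i],.092);print(cam,ce[i],s[i,4],q,rk(q))
a=cv2.resize(I[180:235,270:330],(480,440),interpolation=2);b=cv2.resize(T[145:205,260:304],(320,440),interpolation=2)
cv2.imwrite('pics/c8.png',np.hstack([a,b])[:,:,::-1])
E
```

```text
t 12.97 p [0.5281 0.1482 0.2019] rk [-0.1931  0.0517] yaw 108.0 F [-0.1  0.3 -0.4] w 0.04
side [294.01612903 195.53225806] 62 [ 0.59321074 -0.12980989  0.092     ] [0.0915 0.0293]
side [296.54545455 191.71969697] 132 [ 0.6144165  -0.12008519  0.092     ] [0.0887 0.0524]
top [285.75247525 163.48844884] 303 [ 0.61471266 -0.12116029  0.092     ] [0.0898 0.0524]
```

View pics/c8.png

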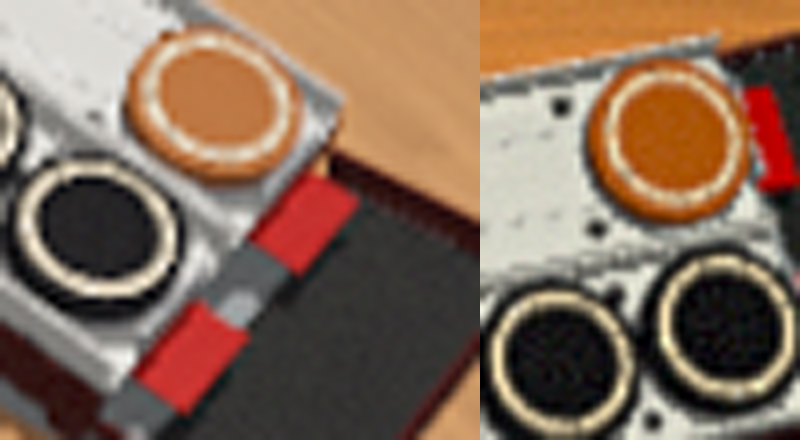

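The tan tin (right half, (668,140)) sits against the gate, level with black tin 1 and centred in the lane. The force rose to about 5 N at contact, and the gate is up.

```bash
python3 -c "
from h import *
print(order.hand_in())"
```

```text
the job is handed in; nothing more can be done
None
```

The job is handed in: the tan tin slid down the empty lane and was eased against the stop gate at about 7 N of wrist force, with the gate up and nothing else touched as far as the pictures show; the hand-in returned no verdict.

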